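Open the thermocouple terminal box

ROBOT

A 6-joint arm with a two-finger parallel gripper is mounted at the origin on a cart in front of the work surface, level with it; the furniture and walls round the work are solid. World frame = base frame: x ahead of the robot, y to its left, z up, the work surface at z = 0. Lengths are in m, angles in rad, forces in N, time in s.
With the tool pointing down it reaches from about 0.425 to 0.925 m from the base axis. Payload 12.5 kg.
Tool frame: the origin (TCP) lies midway between the tips of the shut fingers; the grasp point (between the pads) lies 19 mm behind it; z points along the fingers, y is the direction in which the jaws open and shut (so a half turn about z gives the same grasp; the last joint's range is limited). The gripper opens to 85 mm and grips with 20 to 120 N. Pads are 22 mm wide; open, the fingers measure 114 mm over their backs; the gripper's body (76 mm by 85 mm) begins 54 mm behind the grasp point. The pads swing forward as they close: fully open they stand 13 mm farther back than shut.
Start: joints at [1.13, 0.491, 1.559, -0, 1.092, -0.106], TCP at [0.205, 0.59, 0.231] pointing down, gripper open.
Joint ranges: [-3.1, 3.1], [-0.84, 2.19], [0.05, 2.79], [-1.13, 4.28], [0.06, 2.93], [-2.69, 2.69]. Speed limits (rad/s): [2.22, 2.22, 2.79, 3.14, 3.14, 3.14].

INTERFACE

Orientations are given as a unit quaternion [x, y, z, w].
In Python, from workcell import ctrl, eyes, ticket, nets gives the robot as it stands.
- The arm moves only by the shell command python3 -m pendant 'ROWS' [FORCE]. ROWS is JSON, a list of rows, each a list of 5 numbers: the shift along the tool's x, y, z in m, then the turn about the tool's z in rad, then the opening in per cent of the stroke, from 0 (shut) to 100 (fully open). In form: [[dx, dy, dz, roll, jaw], ...]. A call has exactly 5 rows; each row shifts and turns the pose as measured when the row begins, along the tool's axes as they then stand; what a row does not reach is not made up. A row lasts 1/12 s, in which the tool goes at most 41.7 mm and 7.16 degrees, less where a joint would pass 70% of its speed; a pose out of reach is approached as far as the arm can. A call with a gripper value outside its range is refused whole. The fingers move at their own pace and stop on an object; FORCE is the grip in N (left out, the last holds). Time passes only in rows, so rows that do not move let the fingers close, or fill a call up. It gives the time, the measured TCP pose, the force and the opening at its end, in the units of the state.
- ctrl.get_obs(): the state, without advancing time (a new reading comes with each control period).
- eyes.read_camera(name): name is "scene" or "top" or "wrist"; returns (picture, depth): 384x512x3 uint8, red, green, blue; 384x512 float32, m along the optical axis (not along the pixel's ray), 0 where there is no reading.
- eyes.camera_model(name): a dict with "camera_matrix" (3x3 intrinsics, pixels), "cam_to_world" (4x4, takes a point from camera to world coordinates). Camera axes: x right, y down, z forward; pixel columns grow to the right and rows downward; lengths in m; the calibration is good to about 2 mm. A picture is of the moment at which its call begins: read the wrist's pose just before it. camera_model takes no time and is no camera call; for the wrist camera it gives the pose at the moment of the call.
- ticket.sign_off(): hands the job in, once; it reports no verdict.
Trained networks look in the newest picture that a camera, given by its name, has taken for a name from the list of things; names that differ only in an ending like _2 or _b are one class to them, and where a whole thing is asked for, a point or a joint stands for the part that bears it (a point fixed in the world has none). Each returns a list of dicts, best first, with "p" (0 to 1); they miss things now and then, are a little off and sometimes report something else, mostly with a low value. They report only what shows in the picture. A call takes as long as a camera call.
- nets.boxes_of(camera, query): "point" ([x, y, z] in m, in world coordinates, good to about 4 mm: the middle of the surface that is visible of it).
The state is a dict: "time_s": time; "qpos": joint angles; "dq": joint speeds; "joint_torque": joint torques, N m; "eef_pos": TCP position; "tcp_rot": TCP orientation; "force": force on the tool from outside, world axes, zero at the start; "ft_torque": the same for the moment, N m; "finger_gap": finger opening in m.
Only numpy, scipy, OpenCV 4.12 (cv2) and the standard library are available. Lean on these libraries where they do the work, as an engineer would, in place of code of your own. Each camera call takes 0.05 s, during which the arm holds its last target.

TASK

Open the thermocouple terminal box so that its screw terminals can be checked: with a fingertip press the snap tab at its front down until the white cover is let go and springs forward a little, then push the cover by its raised thumb ridge straight on in the same direction until it is completely off the base and stands flat and upright on the bench. Only press and push: do not lift or tip the cover, and leave the loose things round about where they are.

Things in the scene. Friction and masses are not known exactly. Their poses are not given: they have to be found in the camera images.
- terminal_box: Grey base, fixed to the bench: plate 88 mm wide (y), 3 mm thick, x = -40 mm (front edge) to +60 mm in its own frame. Origin: on the bench top, middle line. Its -x axis points to the front, the way the cover comes off. Side rails 11 mm high, open at the front, hold down the cover's flanges. End block at the rear (x = 44 to 60 mm), 60 mm wide, 34 mm high, with two brass glands.
- cover: White loose hood, 80 mm long (x), 56 mm wide (72 mm over its bottom flanges), 33 mm high without the ridge, 0.06 to 0.13 kg, hollow, open below and behind. Origin: centre of its underside. Seated: 1 mm behind and 3 mm above the origin of terminal_box, axes parallel. Clear of the base once its origin is 80 mm in front of that origin; it then drops 3 mm to the bench, passing over the tab.
- ridge (a point): Centre of the upright rear (+x) face of the wedge-shaped thumb ridge on the cover's top: face 44 mm wide, 14 mm high, its front slopes down. The point is 40 mm above the cover's underside (43 mm above the bench while seated), 23 mm behind the cover's centre. Push on this face with a fingertip just above the cover's flat top (33 mm above its underside); sliding takes under 1 N.
- tab_pad (a point): Centre of the top of the grey ribbed pad (27 mm long, 23 mm wide) at the end of the snap tab, a steel tongue that comes out under the cover's front wall. 83 mm in front of the origin of terminal_box, 18.5 mm above the bench when up. Its tooth stands right at the cover's wall, 44 mm behind this point; when let go, two spring pins push the cover 13 mm towards the pad in about 0.2 s.
- snap_tab (a joint): Angle of the snap tab, rad: 0 up (cover locked), grows as the pad is pressed down, 0.14 at its stop (pad about 12 mm lower). The cover is let go at about 0.09 (pad 7 to 8 mm down), where the pad pushes back with about 3.5 N (5 N at the stop). The tab springs up again when released, so keep it down until the cover has come forward.
- screwdriver: Screwdriver with a red handle, 182x22x20 mm, lying loose on the bench to the left of the box; leave it alone. Origin: centre of its underside. Behind it stands the tall black enclosure (solid, nearest corner at about x = 0.58, y = 0.03 m, reaching to the left), which the arm must go round.
- spanner: Steel spanner, 144x26x7 mm, lying loose to the left of the screwdriver; leave it alone. Origin: centre of its underside.
- union_brass: Brass hose union, 21x18x28 mm, standing loose about 70 mm to the left of the box's middle line; leave it alone. Origin: centre of its underside.
- vial_3: Sample vial with a white cap, 15 mm across, 49 mm high, standing loose beside the base; leave it alone. Origin: centre of its underside.
- ptfe_tape: Roll of thread tape, 52 mm across, 14 mm high, lying loose to the front right of the box; leave it alone. Origin: centre of its underside.

How it is judged:
By the outcome, as a careful person would: the job done as asked, in the order asked, and still so for the second after the job is handed in, with the robot touching nothing.
It also fails if it takes over 42 s, if anything falls off the work surface, if the arm or the gripper's body presses on something with over 40 N, if the wrist force passes 120 N, or if a joint passes its speed limit or range.

## Working session

There is one attempt and no reset: what is moved stays moved. The work goes in short steps, Python scripts to look and compute and a shell command to move; the robot and the scene stay as the last step left them, time stands still between calls to the robot, and variables do not carry over. Pictures are saved under pics/ and viewed, and the job is handed in when it is done.

```bash
ls; mkdir -p pics; python3 - <<'E'
from workcell import ctrl, eyes, ticket, nets
import cv2,numpy as np
o=ctrl.get_obs(); print({k:np.round(v,3).tolist() for k,v in o.items()})
for c in ("scene","top"):
    p,d=eyes.read_camera(c); np.savez(f"pics/{c}0.npz",p=p,d=d)
    cv2.imwrite(f"pics/{c}0.png",p[...,::-1])
    m=eyes.camera_model(c); print(c,np.round(m["camera_matrix"],1).tolist(),np.round(m["cam_to_world"],3).tolist())
    for q in ("terminal_box","cover","ridge","tab_pad","vial_3","union_brass","ptfe_tape","screwdriver"):
        r=nets.boxes_of(c,q); print(q,[(round(x["p"],2),np.round(x["point"],3).tolist()) for x in r[:2]])
E
```

```text
pics
{'time_s': 0.0, 'qpos': [1.13, 0.492, 1.559, -0.0, 1.092, -0.106], 'dq': [0.001, 0.0, 0.0, 0.0, -0.001, -0.0], 'joint_torque': [0.002, -61.845, -26.161, -0.0, 0.004, 0.0], 'eef_pos': [0.205, 0.59, 0.231], 'tcp_rot': [0.167, 0.986, -0.001, -0.0], 'force': [0.088, 0.903, 0.379], 'ft_torque': [-0.03, 0.028, -0.038], 'finger_gap': 0.085}
scene [[377.4, 0.0, 258.6], [0.0, 377.4, 184.1], [0.0, 0.0, 1.0]] [[0.521, -0.531, 0.668, -0.024], [-0.854, -0.329, 0.404, -0.439], [0.005, -0.781, -0.625, 0.576], [0.0, 0.0, 0.0, 1.0]]
terminal_box [(0.88, [0.576, -0.178, 0.021]), (0.15, [0.58, -0.164, 0.038])]
cover [(0.72, [0.581, -0.162, 0.034])]
ridge [(0.58, [0.58, -0.166, 0.04])]
tab_pad [(0.5, [0.529, -0.126, 0.013]), (0.24, [0.571, -0.179, 0.019])]
vial_3 [(0.57, [0.633, -0.104, 0.033])]
union_brass [(0.4, [0.546, -0.063, 0.015]), (0.25, [0.527, -0.126, 0.013])]
ptfe_tape [(0.62, [0.457, -0.307, 0.012])]
screwdriver [(0.77, [0.438, 0.077, 0.014])]
top [[363.3, 0.0, 258.4], [0.0, 363.3, 193.4], [0.0, 0.0, 1.0]] [[0.072, -0.975, 0.212, 0.374], [-0.997, -0.071, 0.01, -0.1], [0.006, -0.212, -0.977, 0.908], [0.0, 0.0, 0.0, 1.0]]
terminal_box [(0.85, [0.602, -0.158, 0.021]), (0.59, [0.464, -0.305, 0.01])]
cover [(0.56, [0.586, -0.153, 0.037])]
ridge [(0.8, [0.583, -0.152, 0.035])]
tab_pad [(0.73, [0.532, -0.126, 0.02])]
vial_3 [(0.55, [0.636, -0.101, 0.042])]
union_brass [(0.49, [0.55, -0.066, 0.017])]
ptfe_tape [(0.73, [0.465, -0.307, 0.009])]
screwdriver [(0.73, [0.451, 0.08, 0.016])]
```

View pics/scene0.png

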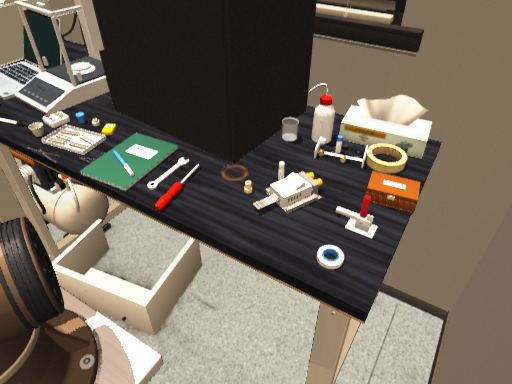

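View pics/top0.png

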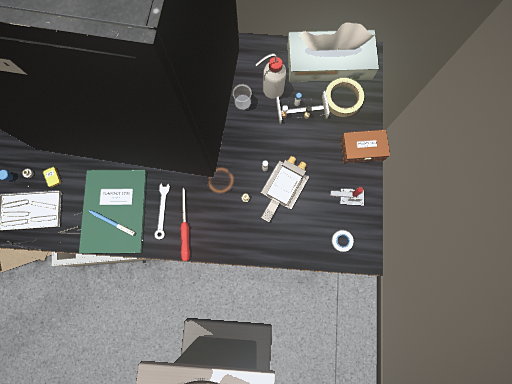

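The scene view has the box at about (292,190), its tab towards lower left at (266,202), the vial at (282,170) and the union at (248,187). In the top view the cover is at (287,186), the pad at (270,212), and the black enclosure's corner is near (215,175). Next I'll measure the pose precisely.

```bash
cat > h.py <<'E'
import numpy as np,cv2
from workcell import ctrl, eyes, ticket, nets
def pts(d,m):
    K=m["camera_matrix"];T=m["cam_to_world"]
    v,u=np.indices(d.shape)
    P=np.stack([(u-K[0][2])/K[0][0]*d,(v-K[1][2])/K[1][1]*d,d],-1)
    return P@T[:3,:3].T+T[:3,3]
E
python3 - <<'E'
from h import *
for c in ("top","scene"):
    z=np.load(f"pics/{c}0.npz");p,d=z["p"],z["d"];W=pts(d,eyes.camera_model(c))
    R=(abs(W[...,0]-.59)<.13)&(abs(W[...,1]+.16)<.12)&(d>0)
    top=R&(W[...,2]>.03)&(W[...,2]<.041)&(p.min(-1)>150)
    # cover top
    q=W[top][:,:2].astype(np.float32); print(c,"covertop",len(q),q.mean(0),np.median(W[top][:,2]),cv2.minAreaRect(q))
    rid=R&(W[...,2]>.043)&(W[...,2]<.056); print("ridge",rid.sum(),W[rid].mean(0))
    en=(W[...,2]>.06)&(W[...,2]<.4)&(W[...,1]>0)&(W[...,1]<.5)&(W[...,0]>.3)&(d>0)
    for y in np.arange(0,.5,.05):
        s=en&(abs(W[...,1]-y)<.01)
        if s.sum(): print("enc y",round(y,2),"xmin",round(float(np.percentile(W[s][:,0],2)),3))
    ys,xs=np.where(R); 
    x0,x1,y0,y1=(225,345,140,245) if c=="top" else (235,340,145,225)
    cv2.imwrite(f"pics/{c}0z.png",cv2.resize(p[y0:y1,x0:x1,::-1],None,fx=6,fy=5.7,interpolation=cv2.INTER_CUBIC)[:600,:800])
E
```

```text
top covertop 671 [ 0.5953511  -0.15622348] 0.034711483268963006 ((0.6021031737327576, -0.15959185361862183), (0.11141598969697952, 0.2214546650648117), 14.37563419342041)
ridge 161 [ 0.6081567  -0.14884043  0.04705955]
enc y 0.0 xmin 0.766
enc y 0.05 xmin 0.598
enc y 0.1 xmin 0.601
enc y 0.15 xmin 0.605
enc y 0.2 xmin 0.61
enc y 0.25 xmin 0.614
enc y 0.3 xmin 0.619
enc y 0.35 xmin 0.623
enc y 0.4 xmin 0.627
enc y 0.45 xmin 0.632
scene covertop 528 [ 0.59232587 -0.15934835] 0.034948393407359335 ((0.6070244312286377, -0.18808452785015106), (0.10731904953718185, 0.16360236704349518), 14.016375541687012)
ridge 158 [ 0.60638249 -0.1516955   0.04667112]
enc y 0.0 xmin 0.746
enc y 0.05 xmin 0.597
enc y 0.1 xmin 0.6
enc y 0.15 xmin 0.605
enc y 0.2 xmin 0.609
enc y 0.25 xmin 0.613
enc y 0.3 xmin 0.618
enc y 0.35 xmin 0.622
enc y 0.4 xmin 0.627
enc y 0.45 xmin 0.603
```

View pics/top0z.png

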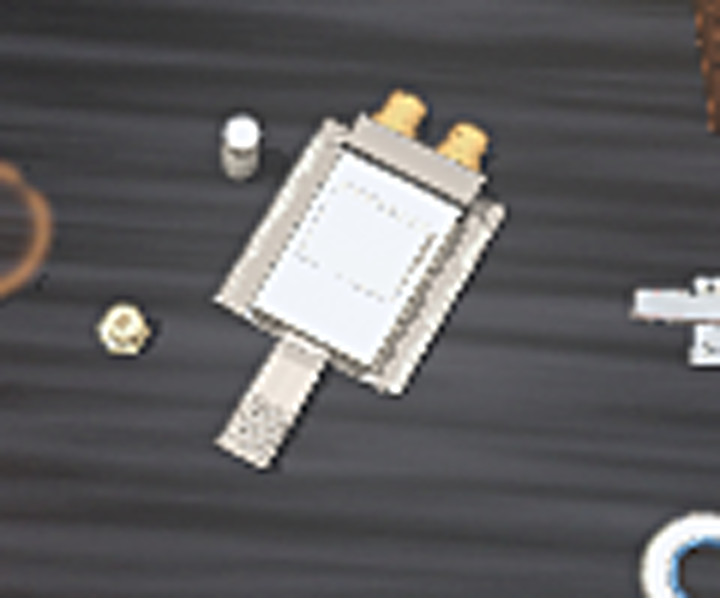

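View pics/scene0z.png

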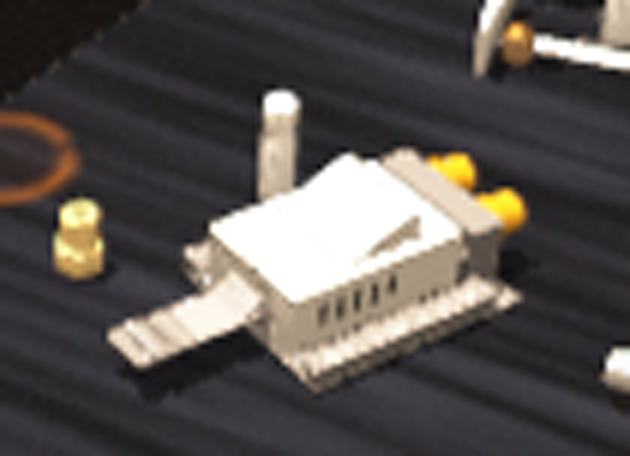

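```bash
python3 - <<'E'
from h import *
for c in ("top","scene"):
    z=np.load(f"pics/{c}0.npz");p,d=z["p"],z["d"];W=pts(d,eyes.camera_model(c))
    R=(abs(W[...,0]-.59)<.13)&(abs(W[...,1]+.16)<.09)&(d>0)
    def comp(m):
        n,l,s,_=cv2.connectedComponentsWithStats(m.astype(np.uint8),connectivity=4)
        return l==1+np.argmax(s[1:,4])
    m=comp(R&(W[...,2]>.031)&(p.min(-1)>215))
    q=W[m][:,:2].astype(np.float32); print(c,"cover",len(q),np.median(W[m][:,2]),cv2.minAreaRect(q))
    # pad/tongue: points z .008-.025 in front
    m=R&(W[...,2]>.008)&(W[...,2]<.026)&(W[...,0]<.555)&(W[...,1]<-.09)&(W[...,1]>-.16)
    q=W[m][:,:2].astype(np.float32); print("tongue",len(q),np.median(W[m][:,2]),cv2.minAreaRect(q))
    # whole base incl rails
    m=comp(R&(W[...,2]>.006)&(W[...,0]>.5))
    q=W[m][:,:2].astype(np.float32); print("all",len(q),cv2.minAreaRect(q))
    for cyaw in [0]:
        pass
    m=R&(W[...,2]>.03)&(W[...,2]<.06)
    q=W[m]; np.save(f"pics/{c}_hi.npy",q)
    # fit pose: template of top surface (cover+end block) 101x56..60
E
```

```text
top cover 657 0.03614871443606782 ((0.5900939702987671, -0.15241211652755737), (0.05450427904725075, 0.07916098088026047), 64.53899383544922)
tongue 220 0.017759167737107007 ((0.5253507494926453, -0.12976379692554474), (0.03634581342339516, 0.05867645516991615), 63.368080139160156)
all 1580 ((0.5808079242706299, -0.14809677004814148), (0.0878581777215004, 0.17435027658939362), 64.79185485839844)
scene cover 525 0.036295239789282174 ((0.5916522145271301, -0.1543758362531662), (0.05682723969221115, 0.08371520042419434), 63.901885986328125)
tongue 226 0.017926973045916172 ((0.5277336239814758, -0.12765808403491974), (0.030917784199118614, 0.06287718564271927), 52.867862701416016)
all 1624 ((0.5832879543304443, -0.1559828817844391), (0.15664133429527283, 0.11978999525308609), 6.1018385887146)
```

```bash
python3 -m pendant '[[0,0,0,0.107,0],[-0.033,-0.021,0,0,0],[-0.033,-0.021,0,0,0],[-0.033,-0.021,0,0,0],[-0.033,-0.021,0,0,0]]' 20
python3 -m pendant '[[-0.034,-0.022,0,0,0],[-0.034,-0.022,0,0,0],[-0.034,-0.022,0,0,0],[-0.034,-0.022,0,0,0],[-0.034,-0.022,0,0,0]]'
```

```text
time_s: 1.32
eef_pos: [0.2869, 0.4583, 0.2301]
tcp_rot: [0.219, 0.976, 0.001, -0.0]
force: [0.9, 0.5, -0.2]
finger_gap: 0.0254
time_s: 1.73
eef_pos: [0.3955, 0.2798, 0.2305]
tcp_rot: [0.218, 0.976, 0.002, 0.001]
force: [-0.0, 0.3, -0.3]
finger_gap: 0.0
```

```bash
python3 -m pendant '[[-0.027,-0.031,0,0,0],[-0.027,-0.031,0,0,0],[-0.027,-0.031,0.0,0,0],[-0.027,-0.031,0.0,0,0],[-0.027,-0.031,0.0,0,0]]'
python3 -m pendant '[[-0.027,-0.031,0.005,0,0],[-0.027,-0.031,0.005,0,0],[-0.027,-0.031,0.005,0,0],[-0.027,-0.031,0.005,0,0],[-0.015,-0.015,0.005,0,0]]'
python3 - <<'E'
from h import *
o=ctrl.get_obs();print(o["eef_pos"],o["qpos"])
m=eyes.camera_model("wrist");p,d=eyes.read_camera("wrist");np.savez("pics/w1.npz",p=p,d=d);cv2.imwrite("pics/w1.png",p[...,::-1]);print(m["cam_to_world"].round(3).tolist())
E
```

```text
time_s: 2.15
eef_pos: [0.453, 0.0795, 0.231]
tcp_rot: [0.218, 0.976, 0.003, 0.002]
force: [0.8, 0.6, 0.1]
finger_gap: 0.0001
time_s: 2.57
eef_pos: [0.5054, -0.104, 0.2079]
tcp_rot: [0.219, 0.976, 0.003, 0.005]
force: [0.4, 0.8, 0.2]
finger_gap: -0.0
[ 0.50544056 -0.10401     0.20786213] [-0.33417067  0.36136423  1.85782214  0.00803031  0.91235496 -1.46881825]
[[0.427, 0.857, 0.288, 0.432], [0.904, -0.407, -0.129, -0.07], [0.007, 0.316, -0.949, 0.349], [0.0, 0.0, 0.0, 1.0]]
```

View pics/w1.png

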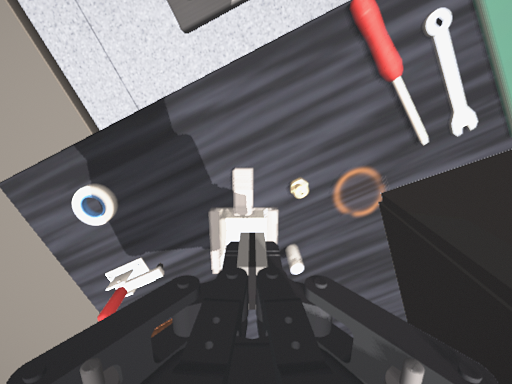

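The wrist view shows the pad at about (243,172), with the base around (240,235) and the union at (300,188). I'll measure the pad from this closer view.

```bash
python3 - <<'E'
from h import *
z=np.load("pics/w1.npz");p,d=z["p"],z["d"];W=pts(d,eyes.camera_model("wrist"))
R=np.zeros(d.shape,bool);R[160:206,228:260]=1
m=R&(p.min(-1)>110)&(W[...,2]<.03)
q=W[m][:,:2].astype(np.float32);print(len(q),cv2.minAreaRect(q))
a=np.radians(-25.3);ex=np.array([np.cos(a),np.sin(a)]);ey=np.array([-ex[1],ex[0]])
o=np.array([.5899,-.1528]);L=(q-o)@np.c_[ex,ey]
for x in np.arange(-.1,-.04,.008):
    s=(L[:,0]>x)&(L[:,0]<x+.008)
    if s.sum():print(round(x,3),s.sum(),L[s].min(0).round(4),L[s].max(0).round(4),np.median(W[m][s][:,2]).round(4))
for dz in [0]:
    print("pad world",o-.083*ex,"ridge seated",o+.024*ex)
E
```

```text
803 ((0.5268593430519104, -0.12702928483486176), (0.027296628803014755, 0.05535450205206871), 64.75320434570312)
-0.1 62 [-0.0957 -0.0118] [-0.092   0.0098] 0.0175
-0.092 142 [-0.092  -0.0168] [-0.0841  0.01  ] 0.0174
-0.084 131 [-0.0835 -0.0169] [-0.0764  0.0098] 0.0174
-0.076 131 [-0.076  -0.0171] [-0.068   0.0098] 0.0171
-0.068 132 [-0.068  -0.0173] [-0.0601  0.01  ] 0.0168
-0.06 114 [-0.06   -0.0162] [-0.052  0.01 ] 0.0167
-0.052 82 [-0.052  -0.0151] [-0.0447  0.01  ] 0.0166
-0.044 9 [-0.0439 -0.0152] [-0.0403  0.01  ] -0.0014
pad world [ 0.51486115 -0.1173293 ] ridge seated [ 0.61159798 -0.16305659]
```

```bash
python3 -m pendant '[[-0.006,-0.004,0.035,0,0],[-0.005,-0.004,0.035,0,0],[0,0,0.035,0,0],[0,0,0.035,0,0],[0,0,0.02,0,0]]'
python3 -m pendant '[[0,0,0.006,0,0],[0,0,0.003,0,0],[0,0,0,0,0],[0,0,0,0,0],[0,0,0,0,0]]'
```

```text
time_s: 3.03
eef_pos: [0.5195, -0.1234, 0.0461]
tcp_rot: [0.222, 0.975, 0.001, 0.012]
force: [-0.7, -0.1, -0.5]
finger_gap: 0.0002
time_s: 3.45
eef_pos: [0.5192, -0.1229, 0.0352]
tcp_rot: [0.222, 0.975, 0.002, 0.01]
force: [-0.7, -1.0, -0.5]
finger_gap: -0.0001
```

```bash
python3 -m pendant '[[0.009,0.003,0,0,0],[0,0,0.007,0,0],[0,0,0.006,0,0],[0,0,0,0,0],[0,0,0,0,0]]'
```

```text
time_s: 3.87
eef_pos: [0.5135, -0.1157, 0.0246]
tcp_rot: [0.222, 0.975, 0.001, 0.014]
force: [0.4, -0.7, 0.6]
finger_gap: 0.0001
```

```bash
python3 -m pendant '[[0,0,0.005,0,0],[0,0,0.004,0,0],[0,0,0.003,0,0],[0,0,0.002,0,0],[0,0,0.002,0,0]]'
```

```text
time_s: 4.28
eef_pos: [0.515, -0.1164, 0.0078]
tcp_rot: [0.222, 0.975, 0.001, 0.015]
force: [1.3, -0.5, 5.0]
finger_gap: -0.0002
```

```bash
python3 -m pendant '[[0,0,0,0,0],[0,0,0,0,0],[0,0,0,0,0],[0,0,0,0,0],[0,0,0,0,0]]'
cat > look.py <<'E'
from h import *
import sys
n=sys.argv[1]; a=np.radians(-25.3);ex=np.array([np.cos(a),np.sin(a)]);ey=np.array([-ex[1],ex[0]]);o0=np.array([.5899,-.1528])
for c in ("top","scene"):
    p,d=eyes.read_camera(c);W=pts(d,eyes.camera_model(c))
    cv2.imwrite(f"pics/{c}{n}.png",cv2.resize(p[120:270,200:360,::-1],None,fx=5,fy=4,interpolation=cv2.INTER_CUBIC))
    q=W[...,:2]-o0;L=np.stack([q@ex,q@ey],-1)
    m=(d>0)&(abs(L[...,1])<.04)&(L[...,0]>-.18)&(L[...,0]<.05)&(W[...,2]>.026)&(W[...,2]<.06)&(p.min(-1)>205)
    k,l,s,_=cv2.connectedComponentsWithStats(m.astype(np.uint8),connectivity=4)
    if k>1:
        m=l==1+np.argmax(s[1:,4]);print(c,m.sum(),"x",np.percentile(L[m][:,0],[1,99]).round(4),"y",np.percentile(L[m][:,1],[1,99]).round(4),"z med",np.median(W[m][:,2]).round(4),cv2.minAreaRect(W[m][:,:2].astype(np.float32)))
E
python3 look.py a
```

```text
time_s: 4.7
eef_pos: [0.515, -0.1164, 0.0077]
tcp_rot: [0.222, 0.975, 0.001, 0.015]
force: [0.2, 0.9, 4.7]
finger_gap: -0.0001
top 96 x [0.0147 0.027 ] y [-0.0255  0.0276] z med 0.0347 ((0.6098800301551819, -0.16148360073566437), (0.054265543818473816, 0.01240871287882328), 69.71991729736328)
scene 229 x [-0.0274  0.0269] y [-0.028   0.0261] z med 0.0436 ((0.588108479976654, -0.15361765027046204), (0.05677231028676033, 0.058922939002513885), 62.5235595703125)
```

View pics/scenea.png

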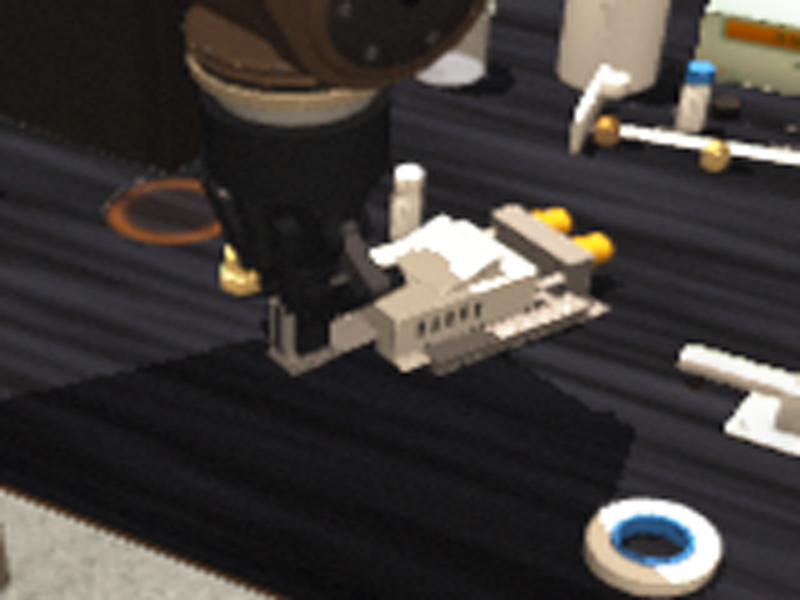

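View pics/topa.png

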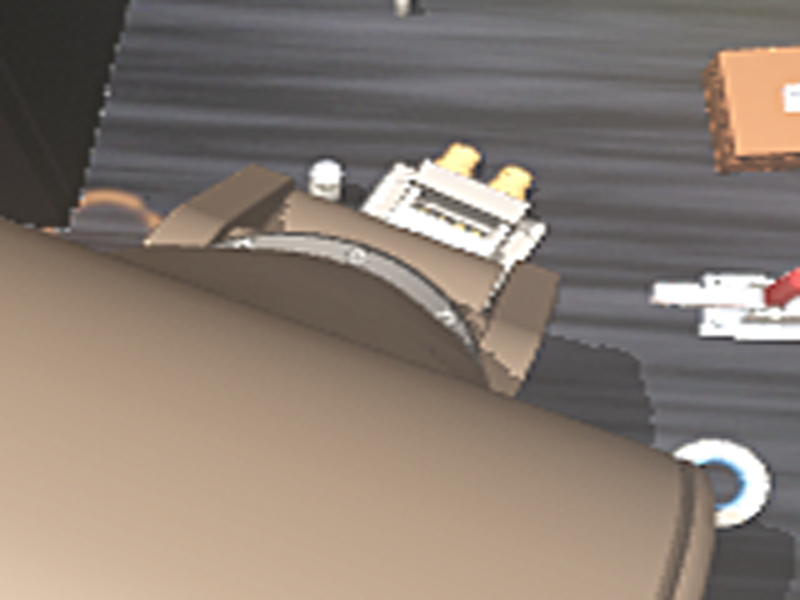

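The cover has been let go: its rear edge is now 27 mm behind the box origin instead of 41, and the scene view shows a gap in front of the end block. Next I'll lift off the tab and move behind the ridge.

```bash
python3 -m pendant '[[0,0,-0.02,0,0],[0,0,-0.03,0,0],[0,0,-0.03,0,0],[0,0,-0.01,0,0],[0,0,0,0,0]]'
python3 -m pendant '[[-0.035,0,0,0,0],[-0.035,0,0,0,0],[-0.03,0,0,0,0],[-0.015,0,0,0,0],[0,0,0,0,0]]'
python3 - <<'E'
from h import *
a=np.radians(-25.3);ex=np.array([np.cos(a),np.sin(a)]);ey=np.array([-ex[1],ex[0]]);o0=np.array([.5899,-.1528])
q=ctrl.get_obs()["eef_pos"];print((q[:2]-o0)@ex,(q[:2]-o0)@ey,q[2])
E
python3 look.py b
```

```text
time_s: 5.22
eef_pos: [0.5109, -0.1155, 0.0989]
tcp_rot: [0.222, 0.975, 0.002, 0.012]
force: [-0.5, -0.1, 0.2]
finger_gap: -0.0003
time_s: 5.63
eef_pos: [0.616, -0.1661, 0.0979]
tcp_rot: [0.222, 0.975, 0.002, 0.01]
force: [-0.7, 1.5, 0.3]
finger_gap: 0.0001
0.0292671241041037 -0.0008448304483091107 0.09787269720034432
scene 493 x [-0.0513  0.0257] y [-0.0277  0.0255] z med 0.0365 ((0.5814354419708252, -0.1504536122083664), (0.057149991393089294, 0.0866069495677948), 63.20319747924805)
```

View pics/sceneb.png

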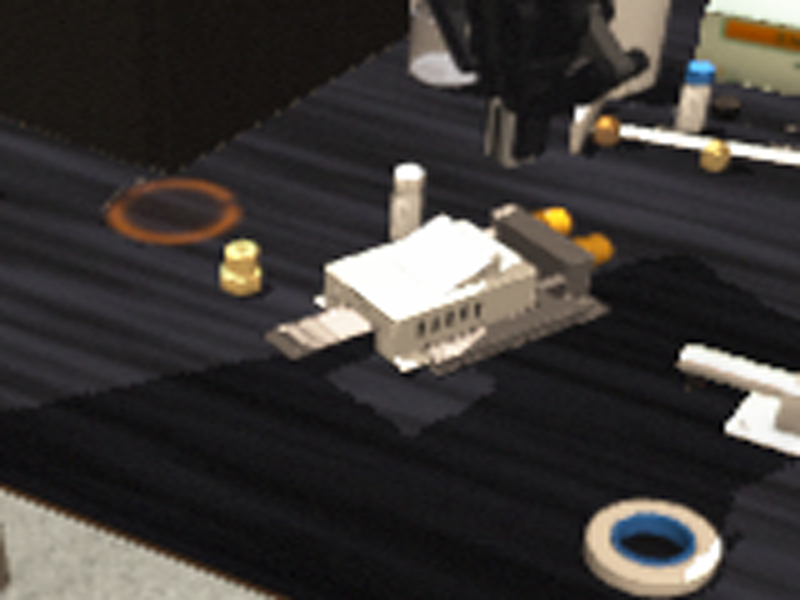

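The cover is forward (x -51 to +26 mm), seated level on the rails with the tab up again, and the union and vial are untouched. The fingertips are above and behind the ridge, so I'll descend.

```bash
python3 -m pendant '[[-0.002,0,0.02,0,0],[0,0,0.02,0,0],[0,0,0.01,0,0],[0,0,0,0,0],[0,0,0,0,0]]'
```

```text
time_s: 6.15
eef_pos: [0.6107, -0.1627, 0.0446]
tcp_rot: [0.221, 0.975, 0.002, 0.005]
force: [-0.3, -0.7, -0.1]
finger_gap: 0.0001
```

```bash
python3 -m pendant '[[-0.004,0,0,0,0],[-0.001,0,0.003,0,0],[0,0,0.002,0,0],[0,0,0,0,0],[0,0,0,0,0]]'
```

```text
time_s: 6.57
eef_pos: [0.616, -0.1649, 0.0422]
tcp_rot: [0.221, 0.975, 0.002, 0.007]
force: [0.6, 0.9, -0.7]
finger_gap: -0.0001
```

```bash
python3 -m pendant '[[0,0,0.003,0,0],[0,0,0,0,0],[0.003,0,0,0,0],[0.003,0,0,0,0],[0.003,0,0,0,0]]'
python3 -m pendant '[[0.005,0,0,0,0],[0.005,0,0,0,0],[0.005,0,0,0,0],[0.005,0,0,0,0],[0.005,0,0,0,0]]'
```

```text
time_s: 6.98
eef_pos: [0.6078, -0.161, 0.0394]
tcp_rot: [0.221, 0.975, 0.002, 0.008]
force: [-0.0, -0.3, 1.2]
finger_gap: -0.0
time_s: 7.4
eef_pos: [0.5829, -0.149, 0.0393]
tcp_rot: [0.221, 0.975, 0.002, 0.008]
force: [0.2, 0.5, -0.1]
finger_gap: -0.0001
```

```bash
python3 look.py c
```

```text
scene 307 x [-0.0738 -0.021 ] y [-0.0252  0.027 ] z med 0.0365 ((0.5560137033462524, -0.1315421760082245), (0.05575508996844292, 0.06891616433858871), 73.52177429199219)
```

View pics/scenec.png

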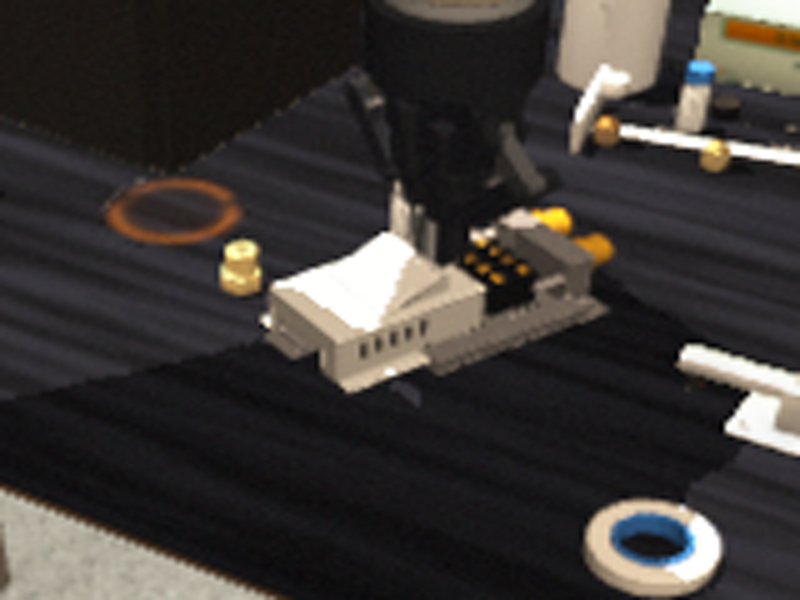

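The cover is sliding straight: its front is now at about -74 mm, the terminals show, and the tab is inside. I'll keep pushing.

```bash
python3 -m pendant '[[0.006,0,0,0,0],[0.006,0,0,0,0],[0.006,0,0,0,0],[0.006,0,0,0,0],[0.006,0,0,0,0]]'
python3 -m pendant '[[0.004,0,0,0,0],[0.003,0,0,0,0],[0.002,0,0,0,0],[0.000,0,0,0,0],[0.000,0,0,0,0]]'
python3 look.py d
```

```text
time_s: 7.92
eef_pos: [0.5539, -0.1353, 0.0388]
tcp_rot: [0.221, 0.975, 0.002, 0.008]
force: [1.2, -0.2, -1.5]
finger_gap: -0.0002
time_s: 8.33
eef_pos: [0.5436, -0.1302, 0.0389]
tcp_rot: [0.221, 0.975, 0.002, 0.008]
force: [0.2, 0.0, 0.1]
finger_gap: 0.0003
scene 140 x [-0.0975 -0.0625] y [-0.0148  0.0262] z med 0.0415 ((0.5301794409751892, -0.1124703660607338), (0.04602205753326416, 0.04542037472128868), 81.31237030029297)
```

View pics/scened.png

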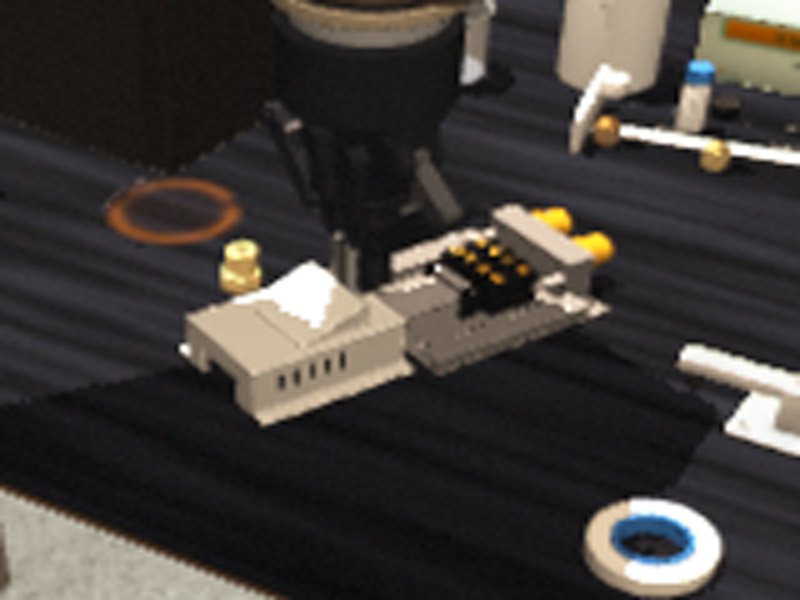

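```bash
python3 -m pendant '[[0.003,0,0,0,0],[0.003,0,0,0,0],[0.003,0,0,0,0],[0.002,0,0,0,0],[0.002,0,0,0,0]]'
python3 look.py e
```

```text
time_s: 8.85
eef_pos: [0.5317, -0.1246, 0.0386]
tcp_rot: [0.221, 0.975, 0.002, 0.008]
force: [0.3, 0.1, -0.7]
finger_gap: 0.0001
scene 81 x [-0.0961 -0.0743] y [-0.0092  0.0227] z med 0.0438 ((0.5225123167037964, -0.11142998933792114), (0.029530314728617668, 0.03475475683808327), 78.33123016357422)
```

View pics/scenee.png

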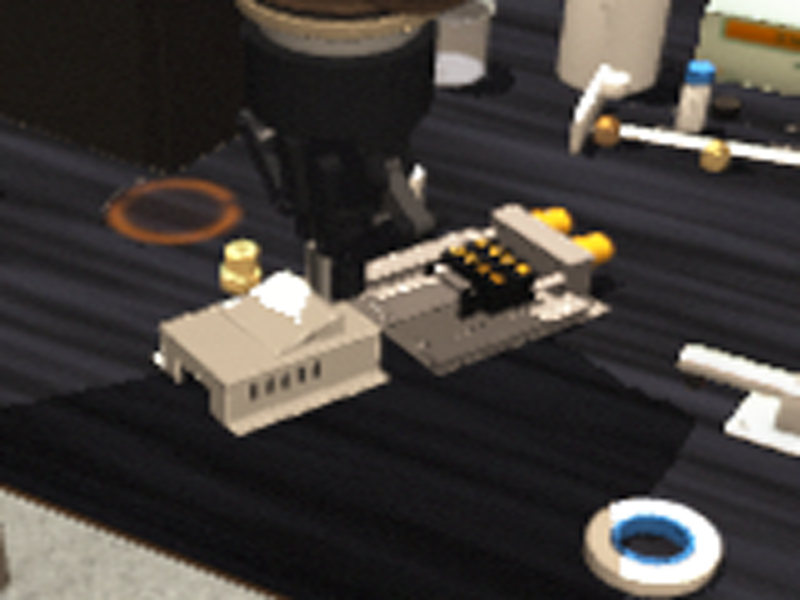

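The cover is off and looks level, with a clear gap to the base edge near (400,345). Next I'll back off the ridge, rise, and move the arm away to check.

```bash
python3 -m pendant '[[-0.006,0,0,0,0],[-0.006,0,-0.003,0,0],[0,0,-0.03,0,0],[0,0,-0.035,0,0],[0,0,-0.035,0,0]]'
python3 -m pendant '[[0,0,-0.035,0,0],[0,0,-0.035,0,0],[0.03,0.02,-0.02,0,0],[0.03,0.03,0,0,0],[0.03,0.03,0,0,0]]'
python3 -m pendant '[[0.025,0.031,0,0,0],[0.025,0.031,0,0,0],[0.025,0.03,0,0,0],[0.02,0.02,0,0,0],[0,0,0,0,0]]'
python3 look.py f
python3 - <<'E'
from h import *
c="top";p,d=eyes.read_camera(c);W=pts(d,eyes.camera_model(c));np.savez("pics/f.npz",p=p,d=d)
z=np.load("pics/top0.npz");
for q in ("vial_3","union_brass","ptfe_tape","screwdriver","spanner","cover","tab_pad"):
    r=nets.boxes_of(c,q); print(q,[(round(x["p"],2),np.round(x["point"],3).tolist()) for x in r[:2]])
E
```

```text
time_s: 9.37
eef_pos: [0.5405, -0.1301, 0.139]
tcp_rot: [0.221, 0.975, 0.003, 0.002]
force: [0.8, 0.4, -0.1]
finger_gap: 0.0003
time_s: 9.78
eef_pos: [0.499, -0.0243, 0.2422]
tcp_rot: [0.225, 0.974, 0.002, 0.009]
force: [0.2, 0.6, -0.9]
finger_gap: -0.0003
time_s: 10.2
eef_pos: [0.4605, 0.128, 0.246]
tcp_rot: [0.225, 0.974, 0.003, 0.013]
force: [1.3, 0.0, -0.2]
finger_gap: 0.0002
top 714 x [-0.1387 -0.0613] y [-0.026  0.028] z med 0.0329 ((0.5003311634063721, -0.10908205062150955), (0.05563554912805557, 0.0800815224647522), 64.07688903808594)
scene 547 x [-0.1377 -0.061 ] y [-0.0279  0.0249] z med 0.0335 ((0.5002917647361755, -0.11127437651157379), (0.055778682231903076, 0.08044987171888351), 63.398128509521484)
vial_3 [(0.53, [0.633, -0.103, 0.042])]
union_brass [(0.49, [0.552, -0.066, 0.015])]
ptfe_tape [(0.61, [0.466, -0.306, 0.012])]
screwdriver [(0.84, [0.45, 0.08, 0.018])]
spanner [(0.7, [0.504, 0.155, 0.004])]
cover [(0.79, [0.496, -0.11, 0.032])]
tab_pad []
```

View pics/topf.png

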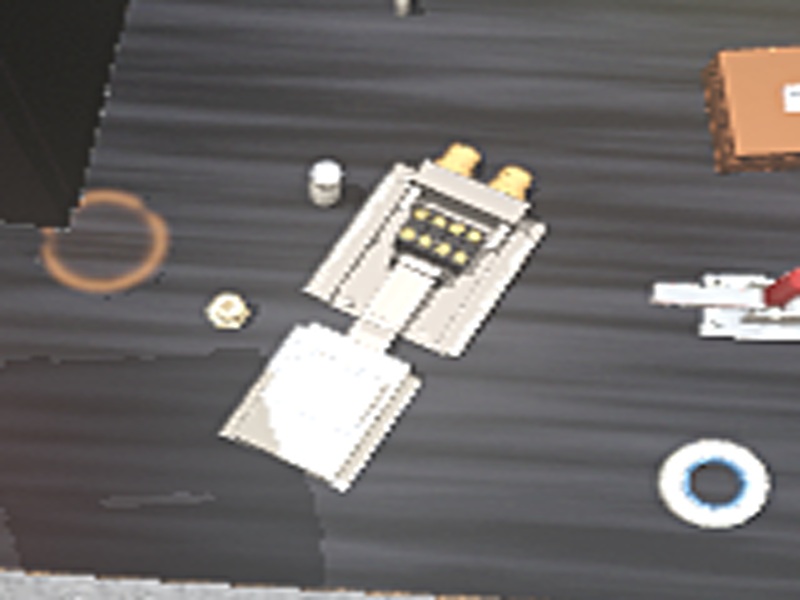

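View pics/scenef.png

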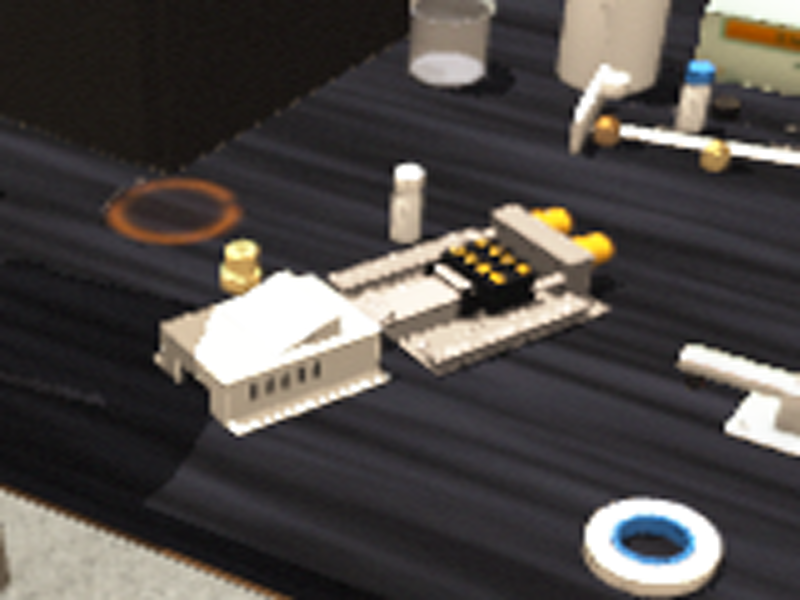

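The cover's centre is about 99 mm in front of the box origin (over 80 mm is clear). Its top is at z ≈ 33 mm, so it stands flat on the bench, parallel to the base, and the neighbours haven't moved. I'm handing it in.

```bash
python3 -m pendant '[[0,0,0,0,0],[0,0,0,0,0],[0,0,0,0,0],[0,0,0,0,0],[0,0,0,0,0]]'; python3 -c "
from workcell import ticket;print(ticket.sign_off())"
```

```text
time_s: 11.12
eef_pos: [0.4623, 0.1226, 0.2452]
tcp_rot: [0.228, 0.974, 0.003, 0.012]
force: [0.4, 0.5, 0.3]
finger_gap: 0.0002
the job is handed in; nothing more can be done
None
```

The terminal box is open: the cover is off the base and stands flat and upright on the bench. I handed the job in at 11.1 s of the 42 s allowed.

- **Tab:** I pressed the pad down about 11 mm with the shut fingertips (about 5 N). I held it until the pictures showed the cover had sprung forward about 13 mm, then let it up.
- **Cover:** I pushed the rear face of the thumb ridge straight on, then backed off and moved the arm away.

**Last checks**
- **Cover position:** both fixed cameras put the cover's centre about 99 mm in front of the box origin; 80 mm is needed to clear the base. I had aimed for about 90 mm, so it ended a little further out than planned.
- **Cover level:** its top is at 33 mm, so it has dropped to the bench, and it lies parallel to the base to within about 2 degrees.
- **Loose things:** the union, vial, tape and screwdriver were found within 3 mm of where they started, which is inside the networks' error. For the spanner I have only a final reading and no network fix from the start to compare it with.
- **Pad:** the final network search did not find the tab pad, probably because the cover now stands over it. The pictures show the tongue running under the cover.

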